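# Gas off, then hold the sandwich press open

### The job

The toasted sandwich in the hinged press on the front right burner is done. First turn off the gas under the press with that burner's own knob and leave the kettle's burner burning; then lift the press's upper half by its handle to forty-five degrees from closed and hold it there so that I can take the sandwich out, leaving everything else where it is. Finish while still holding: the upper half falls shut if it is let go.

Things in the scene. Friction and masses are not known exactly. Their poses are not given: they have to be found in the camera images.
- toast_press: Stove-top sandwich press of dark cast metal, two square halves 140 x 140 mm hinged together; closed it is 45 mm high over the plates. Its lower half sits immovably on the grate of the front right burner, turned differently each time. Origin: centre of the lower half's underside; x axis level, from the handles towards the hinge (so the handles point to -x of this frame), y along the hinge axis, z up.
- press_hinge (a point): Point on the hinge axis of the press, at its middle: 78 mm along the press's x axis and 21 mm above the press's origin. The hinge axis runs along the press's y axis.
- lid_grip (a point): Grasp point in the middle of the upper half's handle, a black level bar with rounded edges, 22 mm wide (along the hinge axis), 16 mm high and 74 mm long; it reaches 27 mm beyond this point outwards and 47 mm inwards. Closed, the point lies 228 mm from the hinge axis horizontally (towards the handles) and 34 mm above it, about 95 mm above the hob. The lower half's similar handle lies straight below it; the clear gap between the two handles is 38 mm.
- press_lid (a joint): Opening angle of the upper half, rad: 0 closed, growing as it is raised, stop at 1.2. Forty-five degrees is 0.785. It weighs about 0.42 kg and its hinge is free: let go at any angle it falls shut. About 2 N upwards at the handle lift it.
- hob_knob_1 (a joint): Left front knob of the hob, which controls the front left burner: 0 is off (its stop; the knob's grip bar then points straight away from the robot, along x). It grows as the knob is turned clockwise seen from above; at the start it is on, between 0.7 and 1.3. Turns with about 0.02 N m and stays where it is left.
- hob_knob_2 (a joint): Right front knob of the hob, which controls the front right burner: values as for the left front knob; on at the start, between 0.7 and 1.3.
- knob_1_grip (a point): Left front knob, point on its (vertical) axis at the middle of its grip bar, 21.5 mm above the hob. The bar is 34 mm long, 10 mm wide and 16 mm high, from 13.5 to 29.5 mm above the hob, on a low round skirt.
- knob_1_pointer (a point): Left front knob, a point on the centre line of its grip bar, 16 mm from the axis; it lies straight away from the robot (+x) of the axis when off.
- knob_2_grip (a point): Right front knob, the same point as for the left one; same sizes.
- knob_2_pointer (a point): Right front knob, the same point as for the left one.
- toastie_centre (a point): Centre of the toasted sandwich, 112 x 112 x 16 mm, lying loose in the press between its halves; it stays there.
- kettle: White enamelled stove kettle with a black bail handle, about 230 mm across and 232 mm high, loose on the grate of the front left burner, which stays lit. Origin: centre of its underside. Leave it alone.
- turner_mid (a point): Middle of a wooden turner about 270 mm long, lying loose and flat on the worktop to the right of the hob. Leave it alone.

How it is judged (in metres and radians):
On the way:
1. the gas under the press is turned off (that burner's knob within 0.12 rad of its off stop) with the press still closed (value of joint hob_knob_2 below 0.12 rad and value of joint press_lid below 0.15 rad), for 0.2 s.
At the end, for the whole second after the job is handed in: The fingers hold the press's upper half still at 45 degrees, within 7 (joint 0.663 to 0.908 rad); the knob of the burner under the press is within 0.12 rad of off; sandwich and kettle are where they were within 15 mm, the turner within 20 mm (value of joint hob_knob_2 below 0.12 rad and value of joint press_lid between 0.663 and 0.908 rad and velocity of joint press_lid between -0.05 and 0.05 rad/s and contact force between toast_press and the fingers above 0.5 N and distance of each of toastie_centre, kettle from where it was at the start of the episode below 0.015 m and distance of turner_mid from where it was at the start of the episode below 0.02 m); the arm keeps its last pose, push and grip.
It fails at once if the press is opened (more than 0.15 rad) while the gas under it is on (value of joint press_lid above 0.15 rad and value of joint hob_knob_2 above 0.2 rad).
It fails at once if the knob of the kettle's burner is turned (its pointer moves more than 5 mm) (distance of knob_1_pointer from where it was at the start of the episode above 0.005 m).
It fails at once if the sandwich is shifted more than 15 mm (distance of toastie_centre from where it was at the start of the episode above 0.015 m).
It fails at once if the kettle (15 mm) or the wooden turner (20 mm) is pushed away (distance of kettle from where it was at the start of the episode above 0.015 m or distance of turner_mid from where it was at the start of the episode above 0.02 m).
It also fails if it takes over 51 s, if anything falls off the work surface, if the arm or the gripper's body presses on something with over 40 N, if the wrist force passes 120 N, or if a joint passes its speed limit or range.

### The arm

A 6-joint arm with a two-finger parallel gripper is mounted at the origin on a cart in front of the work surface, level with it; the furniture and walls round the work are solid. World frame = base frame: x ahead of the robot, y to its left, z up, the work surface at z = 0. Lengths are in mm, angles in rad, forces in N, time in s.
With the tool pointing down it reaches from about 350 to 875 mm from the base axis. Payload 4.2 kg.
Tool frame: the origin (TCP) lies on the centre line of the jaws, within the pads' length; the fingertips stand 22 mm ahead of it and the grasp point (between the pads) lies 3 mm ahead of it (arm.nose_length is the distance from the TCP to the fingertips, in mm); z points along the fingers, x is the direction in which the jaws open and shut, and the axes are right-handed (so a half turn about z gives the same grasp; the last joint's range is limited). The gripper opens to 85 mm and grips with 20 to 120 N. Pads are 22 mm wide; open, the fingers measure 114 mm over their backs; the gripper's body (76 mm by 85 mm) begins 54 mm behind the grasp point. The pads swing forward as they close: fully open they stand 13 mm farther back than shut.
Start: joints at [-0.978, 0.385, 0.008, 0, -1.194, -0.259], TCP at [204.787, -590.476, 218.512] pointing down, gripper open.
Joint ranges: [-3.14, 3.14], [-1.21, 2.06], [-1.07, 1.41], [-3.16, 2.05], [-2.99, -0.16], [-3.1, 3.1]. Speed limits (rad/s): [2.79, 2.79, 3.14, 3.14, 3.14, 3.14].

### API

Orientations are given as a unit quaternion [x, y, z, w].
In Python, from bench import telemetry, get_image, workorder, nets, arm gives the robot as it stands.
- The arm moves only by the tool apply_moves, never from a script. Its argument "steps" is a list of rows, each an object with "hand": the opening, from 0 (shut) to 1 (fully open); "xyz": the shift along the tool's x, y, z in cm, a list of three; "delta_rot": the turn, a rotation vector about the tool's x, y, z in rad, a list of three. In form: [{"hand": hand, "xyz": [x, y, z], "delta_rot": [wx, wy, wz]}, ...]. A call has 1 to 12 rows; each row is the pose to reach, as a shift and turn from the pose commanded when the call began, along the tool's axes at that moment; what a row does not reach only later rows make up. A row lasts 1/12 s, in which the tool goes at most 41.7 mm and 7.16 degrees, less where a joint would pass 70% of its speed; a pose out of reach is approached as far as the arm can. A call with a gripper value outside its range is refused whole. The fingers move at their own pace and stop on an object; the grip force is fixed at half the most. Time passes only in rows, so rows that repeat a pose let the fingers close. It gives the time, the measured TCP pose, the force and the opening at its end, in the units of the state.
- telemetry.read_state(): the state, without advancing time (a new reading comes with each control period).
- get_image(name): name is "scene" or "top"; returns a dict with "frame" (400x640x3 uint8, blue, green, red), "fx", "fy", "cx", "cy" (pixels), "origin" and "orientation" of the camera in the world. Camera axes: x right, y down, z forward; pixel columns grow to the right and rows downward; lengths in mm; the calibration is good to about 2 mm. A picture is of the moment at which its call begins. There is no depth.
- workorder.job_done(): hands the job in, once; it reports no verdict.
Trained networks look in a picture, given as the dict that the camera call returned (one of the last four; its "shot" number tells which), for a name from the list of things; names that differ only in an ending like _2 or _b are one class to them, and where a whole thing is asked for, a point or a joint stands for the part that bears it (a point fixed in the world has none). Each returns a list of dicts, best first, with "confidence" (0 to 1); they miss things now and then, are a little off and sometimes report something else, mostly with a low value. They report only what shows in the picture. A call takes as long as a camera call.
- nets.recognise(picture, label): "xyz" ([x, y, z] in mm, in world coordinates, good to about 4 mm: the middle of the surface that is visible of it).
- nets.outline_of(picture, label): "pixels" (400x640 bool, what is visible of it).
- nets.pinpoint(picture, label): "xyz" ([x, y, z] in mm, in world coordinates, good to about 4 mm: a listed point, or the origin of a listed thing).
The state is a dict: "clock": time; "joints": joint angles; "joint_vel": joint speeds; "joint_efforts": joint torques, N m; "position": TCP position; "ee_rot": TCP orientation; "contact_force": force on the tool from outside, world axes, zero at the start; "wrist_torque": the same for the moment, N m; "gripper_width": finger opening in mm.
Only numpy, scipy, OpenCV 4.12 (cv2) and the standard library are available. Lean on these libraries where they do the work, as an engineer would, in place of code of your own. Each camera call takes 0.05 s, during which the arm holds its last target.

## Working session

There is one attempt and no reset: what is moved stays moved. The work goes in short steps, Python scripts to look and compute and a tool call to move; the robot and the scene stay as the last step left them, time stands still between calls to the robot, and variables do not carry over. Pictures are saved under pics/ and viewed, and the job is handed in when it is done.

Besides the shell and the picture viewer there is one more tool, called after "Call:" as a command line: name --argument value ..., lists and objects as JSON in quotes. apply_moves: Moves the arm, as the interface text tells. Its arguments: {"type":"object","properties":{"steps":{"type":"array"}},"required":["steps"]}

```bash
mkdir -p pics; ls; python3 - <<'E'
from bench import telemetry,get_image,nets,arm
import cv2,json
print(telemetry.read_state())
for n in ["scene","top"]:
    p=get_image(n); cv2.imwrite(f"pics/{n}0.png",p["frame"]); print(n,p["origin"],p["orientation"],p["fx"],p["cx"],p["cy"])
    for l in ["lid_grip","press_hinge","toast_press","knob_2_grip","knob_2_pointer","knob_1_grip","knob_1_pointer","kettle","turner_mid"]:
        r=nets.pinpoint(p,l)
        print(n,l,[(round(q["confidence"],2),[round(float(v)) for v in q["xyz"]]) for q in r[:3]])
E
```

```text
pics
{'clock': 0.0, 'joints': array([-9.78413871e-01,  3.85563033e-01,  6.60257177e-03, -5.36384481e-04,
       -1.19401780e+00, -2.58589131e-01]), 'joint_vel': array([ 0.00037308,  0.00021926,  0.00238695,  0.00082962,  0.00182629,
       -0.00068935]), 'joint_efforts': array([-8.69290943e-04, -3.92286265e+01,  1.88408464e+01,  4.18639138e+00,
       -4.61252770e-03,  4.60739457e-06]), 'position': array([ 204.57661042, -589.90043454,  217.40307632]), 'ee_rot': array([ 5.79895164e-01,  8.14690338e-01,  6.17529751e-04, -9.33272106e-04]), 'contact_force': array([-0.50966849, -0.87359808, -0.40699793]), 'wrist_torque': array([ 0.0007693 , -0.00020349,  0.00406896]), 'gripper_width': 85.353105638606}
scene [-600.13029397 -713.06993407 1169.69441639] [ 0.7829482  -0.4409333   0.2041324  -0.38845837] 520.9673208095951 323.88337654674285 202.2286641462177
scene lid_grip [(0.92, [454, -102, 93])]
scene press_hinge [(0.72, [585, -369, 2]), (0.6, [645, 31, 62])]
scene toast_press [(0.92, [582, -19, 36])]
scene knob_2_grip [(0.53, [513, 208, 21])]
scene knob_2_pointer [(0.66, [524, 196, 21])]
scene knob_1_grip []
scene knob_1_pointer []
scene kettle [(0.78, [581, 443, 40])]
scene turner_mid [(0.82, [587, -370, 2])]
top [ 459.43876623   13.15805878 1433.63252364] [ 0.70823352 -0.70539418  0.02199707 -0.01845179] 412.290901753709 316.280495795359 201.02989765336594
top lid_grip [(0.97, [456, -104, 95])]
top press_hinge [(0.71, [640, 25, 60])]
top toast_press [(0.55, [576, -15, 38]), (0.32, [531, 314, 22])]
top knob_2_grip [(0.45, [509, 206, 20])]
top knob_2_pointer [(0.46, [517, 191, 23])]
top knob_1_grip [(0.5, [528, 318, 23]), (0.27, [533, 303, 23])]
top knob_1_pointer [(0.54, [534, 304, 20])]
top kettle [(0.61, [457, -105, 95]), (0.57, [578, 444, 37]), (0.26, [532, 301, 22])]
top turner_mid [(0.76, [587, -372, 3])]
```

View pics/scene0.png

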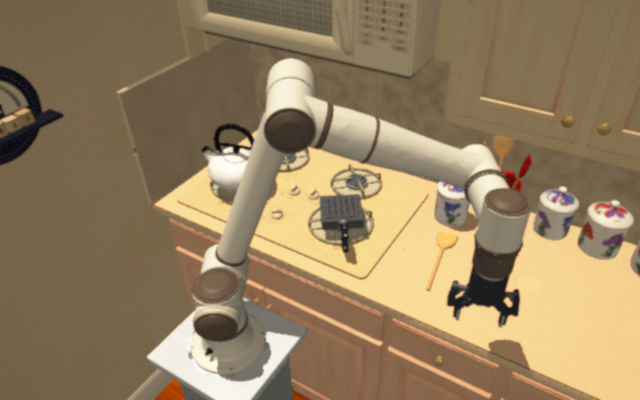

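View pics/top0.png

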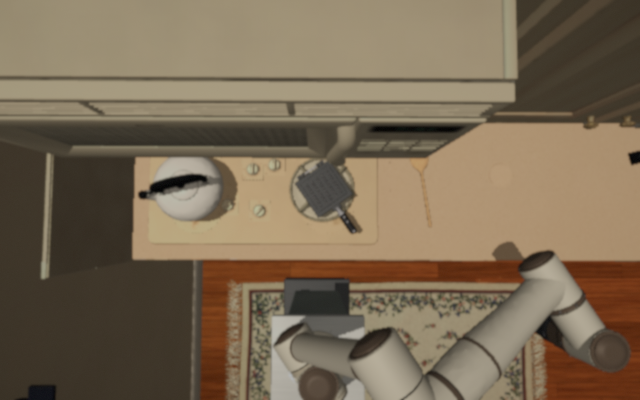

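```bash
python3 - <<'E'
import cv2
a=cv2.imread("pics/top0.png")[150:245,210:370]; b=cv2.imread("pics/scene0.png")[150:260,240:400]
cv2.imwrite("pics/z1.png",cv2.resize(a,None,fx=5,fy=5,interpolation=cv2.INTER_CUBIC)); cv2.imwrite("pics/z2.png",cv2.resize(b,None,fx=5,fy=5,interpolation=cv2.INTER_CUBIC))
E
```

```text
(no output)
```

View pics/z1.png

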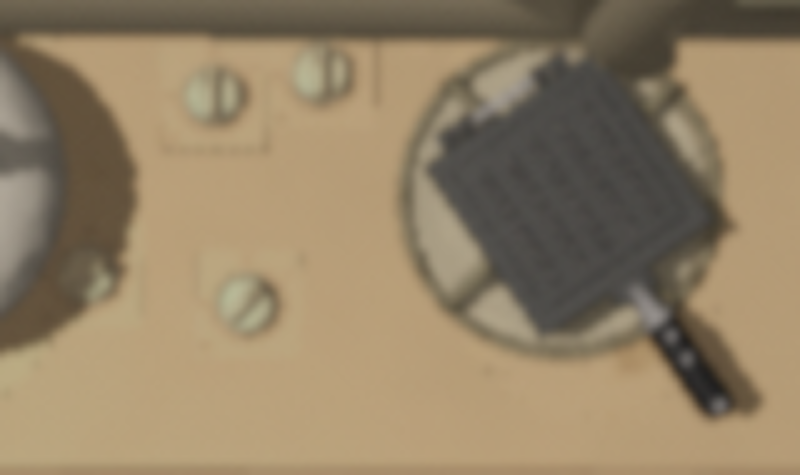

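View pics/z2.png

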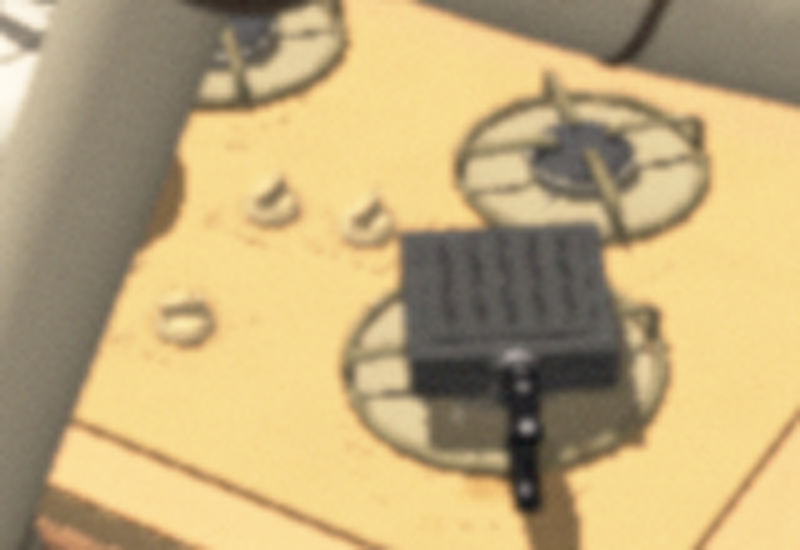

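```bash
python3 - <<'E'
from bench import telemetry,get_image,nets
import numpy as np
D={}
for k in range(6):
  for n in ["scene","top"]:
    p=get_image(n)
    for l in ["lid_grip","press_hinge","toast_press","knob_2_grip","knob_2_pointer"]:
        for q in nets.pinpoint(p,l):
            if q["confidence"]>.3: D.setdefault((l,n),[]).append(q["xyz"])
for k,v in D.items():
    v=np.array(v); m=np.median(v,0); g=v[np.linalg.norm(v-m,axis=1)<25]
    print(k,len(v),len(g),m.round(1),g.mean(0).round(1),g.std(0).round(1))
E
```

```text
('lid_grip', 'scene') 7 6 [ 457.3 -102.7   93.7] [ 456.3 -103.3   93.8] [1.9 1.8 1.9]
('press_hinge', 'scene') 6 6 [645.3  29.4  61.8] [646.1  29.4  61.5] [2.3 0.5 1.4]
('toast_press', 'scene') 7 6 [581.8 -17.4  36.5] [582.2 -18.2  35.9] [1.9 1.5 0.8]
('knob_2_grip', 'scene') 6 6 [511.  208.2  23.2] [510.7 208.6  23.3] [1.7 1.2 1.9]
('knob_2_pointer', 'scene') 6 6 [520.8 193.9  19.8] [520.8 193.9  19.4] [0.9 1.5 1.3]
('lid_grip', 'top') 7 6 [ 455.8 -105.5   92.2] [ 456.2 -105.4   92.8] [1.3 0.9 1.5]
('press_hinge', 'top') 8 5 [640.3  25.4  57.6] [642.3  25.5  59.6] [2.  0.9 1.8]
('toast_press', 'top') 8 6 [577.2 -16.6  36.4] [577.  -16.2  37.1] [1.3 2.2 1.7]
('knob_2_grip', 'top') 7 7 [509.9 203.9  22.1] [510.9 202.2  22.3] [4.2 4.6 1.2]
('knob_2_pointer', 'top') 7 6 [519.5 191.3  25.1] [519.4 190.3  24.8] [1.2 2.1 1.2]
```

```bash
cat > h.py <<'E'
import numpy as np
from scipy.spatial.transform import Rotation as R
def proj(p,X):
    c=R.from_quat(p["orientation"]).inv().apply(np.array(X,float)-p["origin"])
    return p["fx"]*c[0]/c[2]+p["cx"],p["fy"]*c[1]/c[2]+p["cy"]
def ray(p,u,v,z):
    d=R.from_quat(p["orientation"]).apply([(u-p["cx"])/p["fx"],(v-p["cy"])/p["fy"],1])
    o=np.array(p["origin"]); return o+d*(z-o[2])/d[2]
E
python3 - <<'E'
from h import *
from bench import get_image
import cv2
for n,box in (("top",(235,190,50,40)),("scene",(255,195,50,40))):
    p=get_image(n); x0,y0,w,h=box
    im=cv2.resize(p["frame"][y0:y0+h,x0:x0+w],None,fx=14,fy=14,interpolation=cv2.INTER_CUBIC)
    for th,c in((.7,(0,0,255)),(1.0,(0,255,0)),(1.3,(255,0,0))):
        G=np.array([510.5,207,29.5]); d=17*np.array([np.cos(th),-np.sin(th),0])
        a,b=[tuple(int(round(14*(t+.5-o))) for t,o in zip(proj(p,X),(x0,y0))) for X in (G-d,G+d)]
        cv2.line(im,a,b,c,1)
    im=im[:560]; cv2.imwrite(f"pics/k{n}.png",im)
E
```

```text
(no output)
```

View pics/ktop.png

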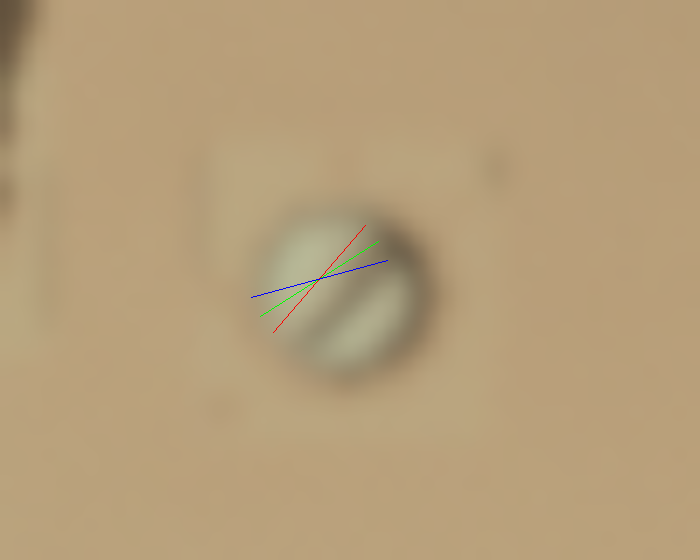

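View pics/kscene.png

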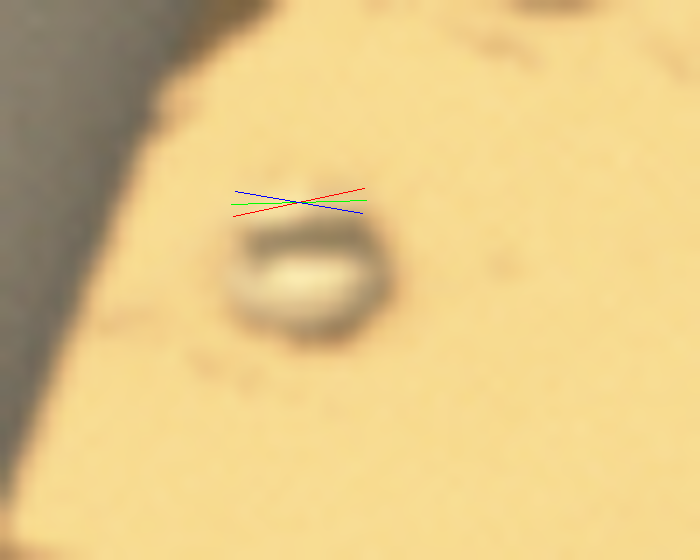

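```bash
python3 - <<'E'
from h import *
from bench import get_image,nets
import cv2
for n,c in (("top",(235+343/14-.5,190+298/14-.5)),("scene",(255+308/14-.5,195+268/14-.5))):
    p=get_image(n)
    print(n,"disc",ray(p,*c,10).round(1))
    for q in nets.outline_of(p,"knob_2_grip")[:4]:
        m=q["pixels"]; v,u=np.nonzero(m); print(q["confidence"],len(u),u.mean(),v.mean(),u.min(),u.max(),v.min(),v.max(),ray(p,u.mean(),v.mean(),15).round(1))
    for q in nets.outline_of(p,"lid_grip")[:2]:
        m=q["pixels"]; v,u=np.nonzero(m); print("lid",q["confidence"],len(u),u.mean(),v.mean(),ray(p,u.mean(),v.mean(),95).round(1)); 
E
```

```text
top disc [506.4 203.8  10. ]
0.33 2145 325.8666666666667 192.34125874125874 295 357 160 234 [570.9 -26.8  15. ]
lid 0.58 1957 325.50945324476237 191.9013796627491 [566.  -23.3  95. ]
lid 0.42 231 421.04329004329 171.11688311688312 [ 635.5 -335.6   95. ]
scene disc [509.  204.9  10. ]
0.49 86 277.0232558139535 213.4418604651163 272 282 209 218 [506. 200.  15.]
lid 0.58 1373 340.64821558630734 211.50691915513474 [543.  -38.1  95. ]
```

```bash
cat >> h.py <<'E'
def rel(target_pos, target_R, st):
    R0=R.from_quat(st["ee_rot"]); 
    d=R0.inv().apply(np.array(target_pos)-st["position"])/10
    w=(R0.inv()*target_R).as_rotvec()
    return d.round(2),w.round(3)
def frame(xdir,zdir):
    z=np.array(zdir,float);z/=np.linalg.norm(z);x=np.array(xdir,float);x-=z*(x@z);x/=np.linalg.norm(x)
    return R.from_matrix(np.c_[x,np.cross(z,x),z])
def show(st):
    m=R.from_quat(st["ee_rot"]).as_matrix()
    print(round(st["clock"],2),st["position"].round(1),"x",m[:,0].round(3),"z",m[:,2].round(3),"J",st["joints"].round(2),"F",st["contact_force"].round(1),"w",round(st["gripper_width"],1))
E
python3 - <<'E'
from h import *
from bench import telemetry
st=telemetry.read_state(); show(st)
y=np.pi/2-.9+np.pi
print(rel([508,205,200],frame([np.cos(y),np.sin(y),0],[0,0,-1]),st))
E
```

```text
5.0 [ 204.8 -590.5  218.5] x [-0.328  0.945  0.   ] z [-0.  0. -1.] J [-0.98  0.38  0.01 -0.   -1.19 -0.26] F [ 0.6 -0.  -0.5] w 85.4
(array([65.22, 54.71,  1.85]), array([ 0.   , -0.   , -1.908]))
```

Call:
apply_moves --steps '[{"hand":0.6,"xyz":[65.2,54.7,1.8],"delta_rot":[0,0,-1.9]},{"hand":0.6,"xyz":[65.2,54.7,1.8],"delta_rot":[0,0,-1.9]},{"hand":0.6,"xyz":[65.2,54.7,1.8],"delta_rot":[0,0,-1.9]},{"hand":0.6,"xyz":[65.2,54.7,1.8],"delta_rot":[0,0,-1.9]},{"hand":0.6,"xyz":[65.2,54.7,1.8],"delta_rot":[0,0,-1.9]},{"hand":0.6,"xyz":[65.2,54.7,1.8],"delta_rot":[0,0,-1.9]},{"hand":0.6,"xyz":[65.2,54.7,1.8],"delta_rot":[0,0,-1.9]},{"hand":0.6,"xyz":[65.2,54.7,1.8],"delta_rot":[0,0,-1.9]},{"hand":0.6,"xyz":[65.2,54.7,1.8],"delta_rot":[0,0,-1.9]},{"hand":0.6,"xyz":[65.2,54.7,1.8],"delta_rot":[0,0,-1.9]},{"hand":0.6,"xyz":[65.2,54.7,1.8],"delta_rot":[0,0,-1.9]},{"hand":0.6,"xyz":[65.2,54.7,1.8],"delta_rot":[0,0,-1.9]}]'

```text
clock: 6.0
position: [383.2, -121.4, 208.5]
ee_rot: [-0.134, 0.991, -0.0, 0.001]
contact_force: [0.8, -0.6, -0.5]
gripper_width: 51.4
```

```bash
cat > q.py <<'E'
from h import *
from bench import telemetry
import sys
st=telemetry.read_state(); show(st)
y=np.pi/2-.9+np.pi
print(rel([508,205,200],frame([np.cos(y),np.sin(y),0],[0,0,-1]),st))
E
python3 q.py
```

```text
6.0 [ 383.2 -121.4  208.5] x [-0.964 -0.266 -0.002] z [ 0.002  0.    -1.   ] J [ 0.1   0.   -0.51  0.   -1.06  0.17] F [ 0.8 -0.6 -0.5] w 51.4
(array([-20.72,  28.14,   0.87]), array([-0.001,  0.002, -0.401]))
```

Call:
apply_moves --steps '[{"hand":0.5,"xyz":[-20.7,28.1,0.8],"delta_rot":[0,0,-0.4]},{"hand":0.5,"xyz":[-20.7,28.1,0.8],"delta_rot":[0,0,-0.4]},{"hand":0.5,"xyz":[-20.7,28.1,0.8],"delta_rot":[0,0,-0.4]},{"hand":0.5,"xyz":[-20.7,28.1,0.8],"delta_rot":[0,0,-0.4]},{"hand":0.5,"xyz":[-20.7,28.1,0.8],"delta_rot":[0,0,-0.4]},{"hand":0.5,"xyz":[-20.7,28.1,0.8],"delta_rot":[0,0,-0.4]},{"hand":0.5,"xyz":[-20.7,28.1,0.8],"delta_rot":[0,0,-0.4]},{"hand":0.5,"xyz":[-20.7,28.1,0.8],"delta_rot":[0,0,-0.4]},{"hand":0.5,"xyz":[-20.7,28.1,0.8],"delta_rot":[0,0,-0.4]},{"hand":0.5,"xyz":[-20.7,28.1,0.8],"delta_rot":[0,0,-0.4]},{"hand":0.5,"xyz":[-20.7,28.1,0.8],"delta_rot":[0,0,-0.4]}]'

```text
clock: 6.92
position: [509.4, 202.2, 199.3]
ee_rot: [-0.326, 0.945, -0.0, -0.001]
contact_force: [0.5, -0.3, 0.3]
gripper_width: 42.6
```

```bash
sed -i 's/205,200\]/205,38]/' q.py; python3 q.py; python3 - <<'E'
from bench import get_image
import cv2
p=get_image("scene"); cv2.imwrite("pics/s1.png",cv2.resize(p["frame"][100:280,200:440],None,fx=3,fy=3))
E
```

```text
6.92 [509.4 202.2 199.3] x [-0.787 -0.616  0.001] z [-0.001 -0.001 -1.   ] J [ 0.67  0.27 -0.21 -0.   -1.09 -0.01] F [ 0.5 -0.3  0.3] w 42.6
(array([-0.09,  0.31, 16.13]), array([ 0.   , -0.001, -0.007]))
```

View pics/s1.png

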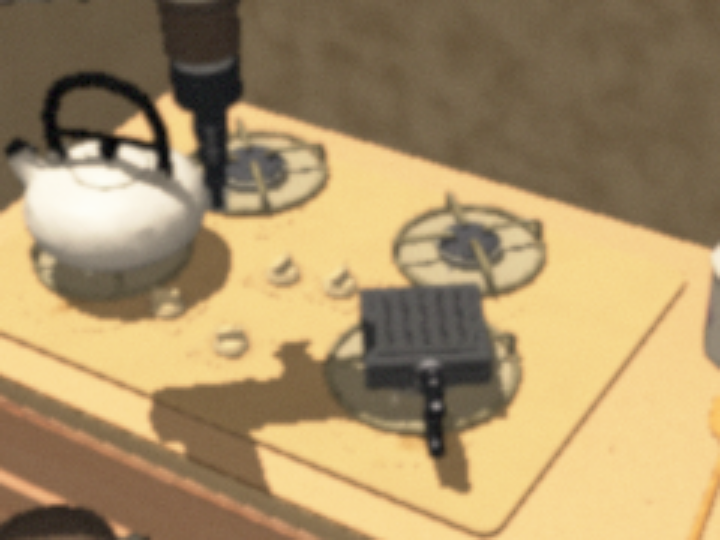

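Call:
apply_moves --steps '[{"hand":0.5,"xyz":[-0.1,0.3,4],"delta_rot":[0,0,0]},{"hand":0.5,"xyz":[-0.1,0.3,8],"delta_rot":[0,0,0]},{"hand":0.5,"xyz":[-0.1,0.3,11],"delta_rot":[0,0,0]},{"hand":0.5,"xyz":[-0.1,0.3,13],"delta_rot":[0,0,0]},{"hand":0.5,"xyz":[-0.1,0.3,14.5],"delta_rot":[0,0,0]},{"hand":0.5,"xyz":[-0.1,0.3,15.5],"delta_rot":[0,0,0]},{"hand":0.5,"xyz":[-0.1,0.3,16],"delta_rot":[0,0,0]},{"hand":0.5,"xyz":[-0.1,0.3,16],"delta_rot":[0,0,0]},{"hand":0.5,"xyz":[-0.1,0.3,16],"delta_rot":[0,0,0]}]'

```text
clock: 7.72
position: [509.2, 204.6, 40.9]
ee_rot: [-0.325, 0.946, 0.0, 0.001]
contact_force: [0.8, -1.3, 0.1]
gripper_width: 42.6
```

```bash
python3 q.py; python3 - <<'E'
from bench import get_image
import cv2
p=get_image("scene"); cv2.imwrite("pics/s2.png",cv2.resize(p["frame"][160:260,220:360],None,fx=5,fy=5,interpolation=cv2.INTER_CUBIC))
E
```

```text
7.72 [509.2 204.6  40.9] x [-0.788 -0.615 -0.002] z [ 0.001  0.001 -1.   ] J [ 0.68  0.45 -0.4   0.   -0.72 -0.02] F [ 0.8 -1.3  0.1] w 42.6
(array([0.07, 0.1 , 0.29]), array([-0.   ,  0.002, -0.008]))
```

View pics/s2.png

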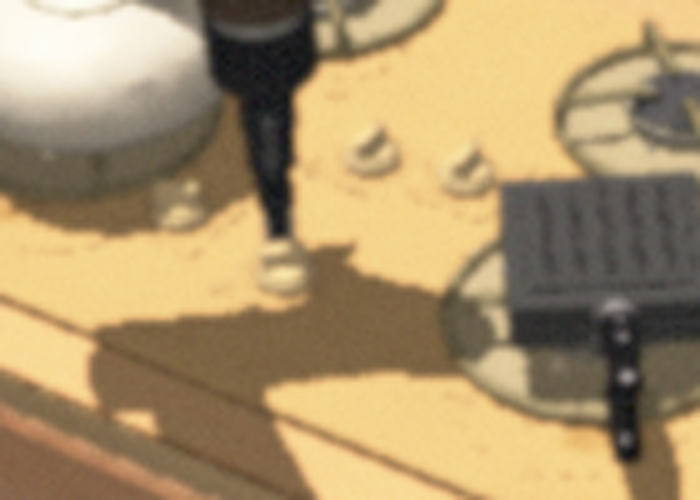

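```bash
python3 - <<'E'
from h import *
from bench import get_image
import cv2
p=get_image("scene")
G=np.array([509.2,204.6,0]);x=np.array([-.788,-.615,0])
for n,X in (("near in",G+x*21+[0,0,24]),("near out",G+x*35+[0,0,24]),("far in",G-x*21+[0,0,24]),("axis z20",G+[0,0,20]),("axis0",G),("knob1",[531,316,20]),("lid",[456,-104,94])):
    u,v=proj(p,X); print(n,(round((u+.5-220)*5),round((v+.5-160)*5)))
E
```

```text
near in (285, 274)
near out (286, 287)
far in (283, 237)
axis z20 (284, 260)
axis0 (287, 282)
knob1 (178, 195)
lid (626, 371)
```

```bash
python3 - <<'E'
from h import *
from bench import get_image,telemetry
import cv2
p=get_image("scene");show(telemetry.read_state())
x=np.array([-.788,-.615,0]);G=np.array([509.4,202.2,0])
for z in (25,92,100,177,250): print(z,[tuple(np.round(proj(p,G+x*s+[0,0,z]),0)) for s in(28,0,-28)])
cv2.imwrite("pics/s3.png",cv2.resize(p["frame"][60:260,160:360],None,fx=3,fy=3,interpolation=cv2.INTER_CUBIC))
p=get_image("top")
for z in (25,92,100,177,250): print(z,[tuple(np.round(proj(p,G+x*s+[0,0,z]),0)) for s in(28,0,-28)])
cv2.imwrite("pics/t3.png",cv2.resize(p["frame"][140:300,200:400],None,fx=4,fy=3.7,interpolation=cv2.INTER_CUBIC))
E
```

```text
7.87 [509.3 205.1  41.2] x [-0.788 -0.616 -0.003] z [ 0.002  0.001 -1.   ] J [ 0.68  0.45 -0.4   0.   -0.72 -0.02] F [ 0.3 -0.3  0.3] w 43.1
25 [(np.float64(277.0), np.float64(216.0)), (np.float64(277.0), np.float64(211.0)), (np.float64(277.0), np.float64(206.0))]
92 [(np.float64(276.0), np.float64(200.0)), (np.float64(275.0), np.float64(195.0)), (np.float64(275.0), np.float64(191.0))]
100 [(np.float64(275.0), np.float64(198.0)), (np.float64(275.0), np.float64(193.0)), (np.float64(275.0), np.float64(189.0))]
177 [(np.float64(274.0), np.float64(180.0)), (np.float64(273.0), np.float64(175.0)), (np.float64(273.0), np.float64(170.0))]
250 [(np.float64(272.0), np.float64(161.0)), (np.float64(271.0), np.float64(157.0)), (np.float64(271.0), np.float64(152.0))]
25 [(np.float64(264.0), np.float64(216.0)), (np.float64(259.0), np.float64(210.0)), (np.float64(254.0), np.float64(203.0))]
92 [(np.float64(261.0), np.float64(216.0)), (np.float64(256.0), np.float64(209.0)), (np.float64(251.0), np.float64(202.0))]
100 [(np.float64(261.0), np.float64(216.0)), (np.float64(256.0), np.float64(209.0)), (np.float64(251.0), np.float64(202.0))]
177 [(np.float64(258.0), np.float64(215.0)), (np.float64(252.0), np.float64(208.0)), (np.float64(247.0), np.float64(201.0))]
250 [(np.float64(254.0), np.float64(215.0)), (np.float64(248.0), np.float64(207.0)), (np.float64(242.0), np.float64(199.0))]
```

View pics/s3.png

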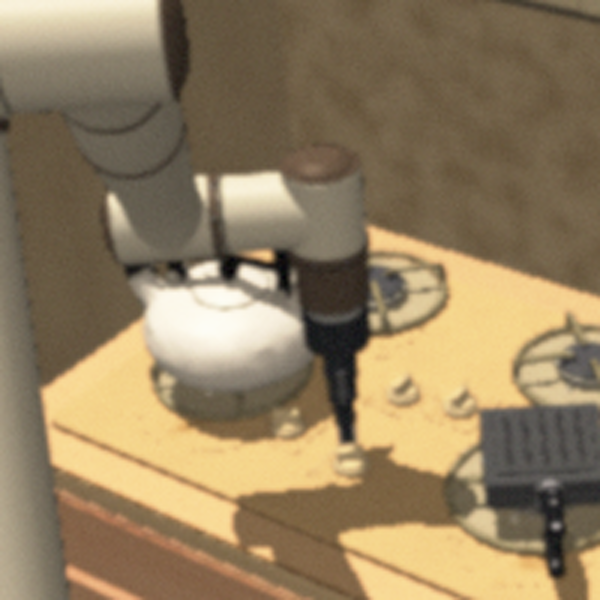

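View pics/t3.png

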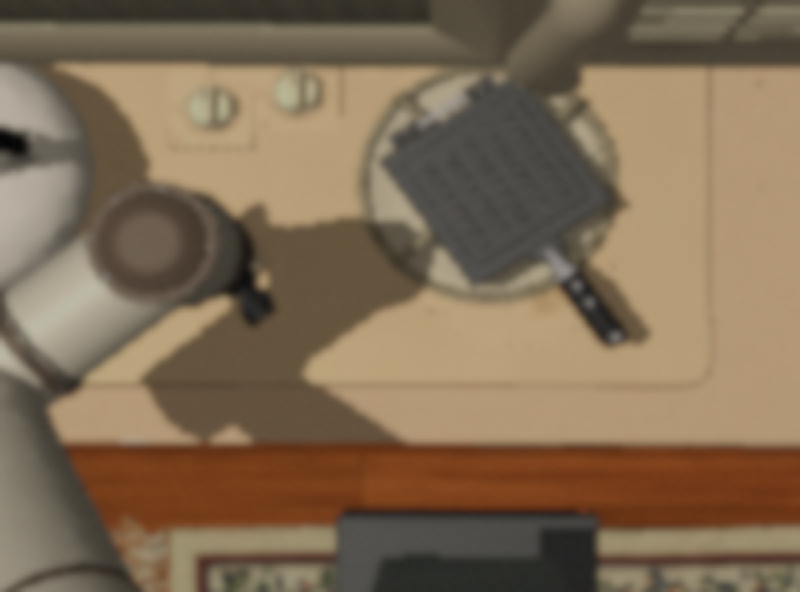

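Call:
apply_moves --steps '[{"hand":0.0,"xyz":[0,0,0.2],"delta_rot":[0,0,0]},{"hand":0.0,"xyz":[0,0,0.2],"delta_rot":[0,0,0]},{"hand":0.0,"xyz":[0,0,0.2],"delta_rot":[0,0,0]},{"hand":0.0,"xyz":[0,0,0.2],"delta_rot":[0,0,0]},{"hand":0.0,"xyz":[0,0,0.2],"delta_rot":[0,0,0]},{"hand":0.0,"xyz":[0,0,0.2],"delta_rot":[0,0,0]},{"hand":0.0,"xyz":[0,0,0.2],"delta_rot":[0,0,0]}]'

```text
clock: 8.5
position: [508.6, 204.7, 37.9]
ee_rot: [-0.325, 0.946, -0.0, -0.0]
contact_force: [0.7, 0.7, 0.3]
gripper_width: -0.1
```

```bash
python3 q.py; python3 - <<'E'
from bench import get_image
import cv2
p=get_image("scene"); cv2.imwrite("pics/s4.png",cv2.resize(p["frame"][160:260,220:360],None,fx=5,fy=5,interpolation=cv2.INTER_CUBIC))
E
```

```text
8.5 [508.6 204.7  37.9] x [-0.788 -0.616  0.   ] z [-0. -0. -1.] J [ 0.68  0.46 -0.4   0.   -0.71 -0.02] F [0.7 0.7 0.3] w -0.1
(array([ 0.03,  0.06, -0.01]), array([-0.   , -0.   , -0.008]))
```

View pics/s4.png

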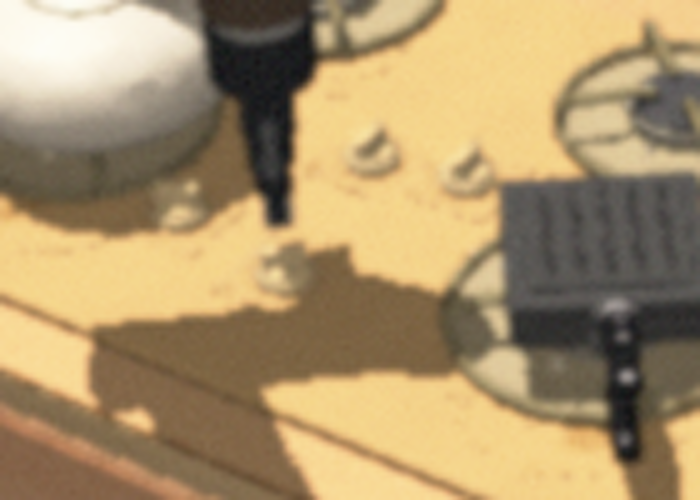

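```bash
python3 - <<'E'
from bench import get_image
import cv2
p=get_image("top"); cv2.imwrite("pics/t4.png",cv2.resize(p["frame"][180:250,210:310],None,fx=8,fy=8,interpolation=cv2.INTER_CUBIC))
E
```

```text
(no output)
```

View pics/t4.png

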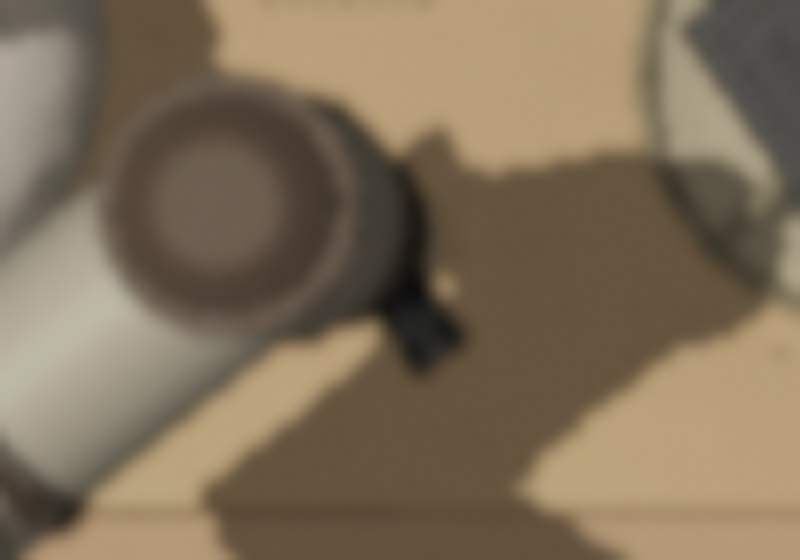

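```bash
python3 - <<'E'
from h import *
from bench import get_image
from scipy.optimize import least_squares
s=get_image("scene");t=get_image("top")
print(s["shot"],proj(s,[508.6,204.7,430]),proj(t,[508.6,204.7,430]))
def tri(us,ut):
    f=lambda X:np.r_[np.array(proj(s,X))-us,np.array(proj(t,X))-ut]
    r=least_squares(f,[508,205,200]); return r.x.round(1),r.fun.round(1)
print("cap",tri((267.3,113.3),(237.7,205.6)))
print("knob disc",tri((276.6,213.6),(259.2,210.8)))
# tip height if on the axis
for z in (10,20,30,40,50,60): print(z,np.round(proj(s,[508.6,204.7,z]),1))
E
```

```text
26 (np.float64(265.5740515679297), np.float64(106.5674310114703)) (np.float64(235.57907726401854), np.float64(204.1104464941321))
cap (array([506.9, 202.2, 408.7]), array([-0.8, -0. ,  0.5, -0.4]))
knob disc (array([506.4, 202.5,  13. ]), array([-0.1, -0. ,  0. , -0. ]))
10 [276.5 213.7]
20 [276.3 211.5]
30 [276.  209.3]
40 [275.8 207.1]
50 [275.6 204.8]
60 [275.3 202.6]
```

Call:
apply_moves --steps '[{"hand":0.5,"xyz":[0,0,0],"delta_rot":[0,0,0]},{"hand":0.5,"xyz":[0,0,0],"delta_rot":[0,0,0]},{"hand":0.5,"xyz":[0,0,0],"delta_rot":[0,0,0]},{"hand":0.5,"xyz":[0,0,0],"delta_rot":[0,0,0]},{"hand":0.5,"xyz":[0,0,0.5],"delta_rot":[0,0,0]},{"hand":0.5,"xyz":[0,0,1.0],"delta_rot":[0,0,0]},{"hand":0.5,"xyz":[0,0,1.5],"delta_rot":[0,0,0]},{"hand":0.5,"xyz":[0,0,1.5],"delta_rot":[0,0,0]}]'

```text
clock: 9.37
position: [507.7, 204.1, 21.5]
ee_rot: [-0.325, 0.946, -0.0, -0.001]
contact_force: [1.1, -1.0, -0.2]
gripper_width: 42.7
```

```bash
python3 q.py; python3 - <<'E'
from bench import get_image
import cv2
p=get_image("scene"); cv2.imwrite("pics/s5.png",cv2.resize(p["frame"][160:260,220:360],None,fx=5,fy=5,interpolation=cv2.INTER_CUBIC))
E
```

```text
9.37 [507.7 204.1  21.5] x [-0.788 -0.615  0.003] z [-0.002 -0.002 -1.   ] J [ 0.68  0.48 -0.42 -0.   -0.68 -0.02] F [ 1.1 -1.  -0.2] w 42.7
(array([-0.07,  0.05, -1.65]), array([ 0.   , -0.003, -0.008]))
```

View pics/s5.png

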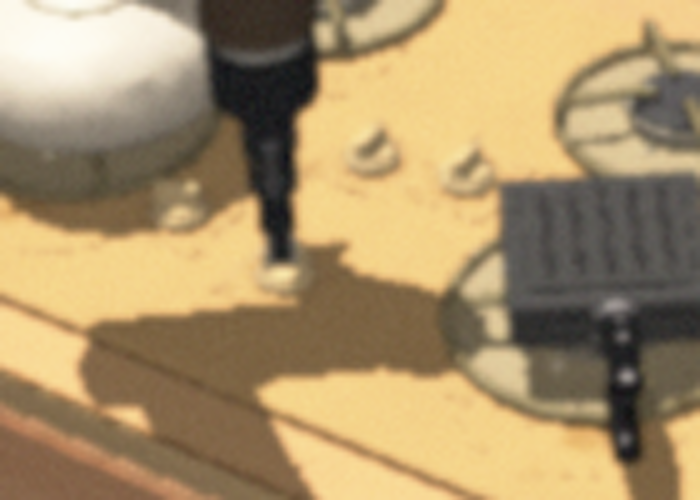

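Call:
apply_moves --steps '[{"hand":0.4,"xyz":[0,0,0.4],"delta_rot":[0,0,0]},{"hand":0.4,"xyz":[0,0,0.8],"delta_rot":[0,0,0]},{"hand":0.4,"xyz":[0,0,1.2],"delta_rot":[0,0,0]},{"hand":0.4,"xyz":[0,0,1.2],"delta_rot":[0,0,0]}]'

```text
clock: 9.75
position: [508.1, 204.4, 9.9]
ee_rot: [-0.325, 0.946, -0.0, -0.001]
contact_force: [0.4, 1.0, -0.1]
gripper_width: 34.1
```

Call:
apply_moves --steps '[{"hand":0.0,"xyz":[0,0,0.2],"delta_rot":[0,0,0]},{"hand":0.0,"xyz":[0,0,0.2],"delta_rot":[0,0,0]},{"hand":0.0,"xyz":[0,0,0.2],"delta_rot":[0,0,0]},{"hand":0.0,"xyz":[0,0,0.2],"delta_rot":[0,0,0]},{"hand":0.0,"xyz":[0,0,0.2],"delta_rot":[0,0,0]},{"hand":0.0,"xyz":[0,0,0.2],"delta_rot":[0,0,0]}]'

```text
clock: 10.25
position: [509.5, 205.4, 9.0]
ee_rot: [-0.326, 0.946, 0.0, 0.001]
contact_force: [3.8, 2.8, -6.1]
gripper_width: 7.7
```

```bash
python3 q.py; python3 - <<'E'
from bench import get_image
import cv2
p=get_image("scene"); cv2.imwrite("pics/s6.png",cv2.resize(p["frame"][160:260,220:360],None,fx=5,fy=5,interpolation=cv2.INTER_CUBIC))
E
```

```text
10.25 [509.5 205.4   9. ] x [-0.788 -0.616 -0.002] z [ 0.002  0.001 -1.   ] J [ 0.68  0.5  -0.42  0.   -0.64 -0.02] F [ 3.8  2.8 -6.1] w 7.7
(array([ 0.14,  0.06, -2.9 ]), array([-0.   ,  0.002, -0.008]))
```

View pics/s6.png

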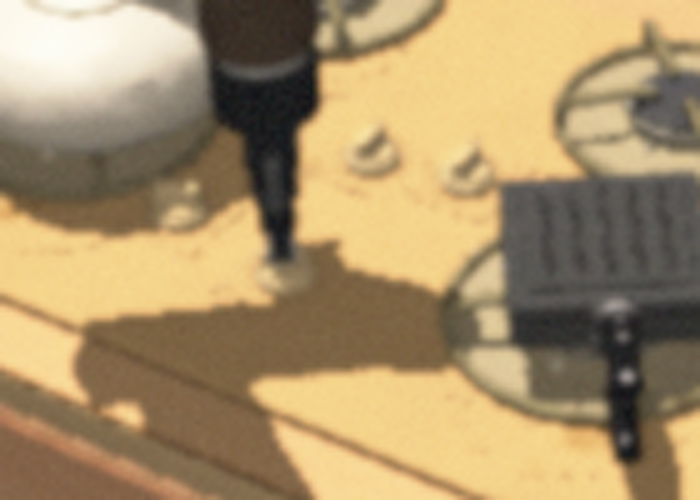

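Call:
apply_moves --steps '[{"hand":0.4,"xyz":[0,0,0],"delta_rot":[0,0,0]},{"hand":0.4,"xyz":[0,0,0],"delta_rot":[0,0,0]},{"hand":0.4,"xyz":[0,0,0],"delta_rot":[0,0,0]},{"hand":0.4,"xyz":[0,0,0.3],"delta_rot":[0,0,0]},{"hand":0.4,"xyz":[0,0,0.5],"delta_rot":[0,0,0]},{"hand":0.4,"xyz":[0,0,0.5],"delta_rot":[0,0,0]},{"hand":0,"xyz":[0,0,0.5],"delta_rot":[0,0,0]},{"hand":0,"xyz":[0,0,0.5],"delta_rot":[0,0,0]},{"hand":0,"xyz":[0,0,0.5],"delta_rot":[0,0,0]},{"hand":0,"xyz":[0,0,0.5],"delta_rot":[0,0,0]},{"hand":0,"xyz":[0,0,0.5],"delta_rot":[0,0,0]},{"hand":0,"xyz":[0,0,0.5],"delta_rot":[0,0,0]}]'

```text
clock: 11.3
position: [509.6, 205.4, 4.3]
ee_rot: [-0.326, 0.945, 0.0, 0.001]
contact_force: [3.1, 1.8, -1.7]
gripper_width: 8.3
```

```bash
python3 q.py
```

```text
11.3 [509.6 205.4   4.3] x [-0.788 -0.616 -0.002] z [ 0.002  0.001 -1.   ] J [ 0.68  0.51 -0.43  0.   -0.63 -0.02] F [ 3.1  1.8 -1.7] w 8.3
(array([ 0.14,  0.06, -3.37]), array([-0.   ,  0.002, -0.007]))
```

Call:
apply_moves --steps '[{"hand":0,"xyz":[-0.1,0,0],"delta_rot":[0,0,-0.1]},{"hand":0,"xyz":[-0.1,0,0],"delta_rot":[0,0,-0.2]},{"hand":0,"xyz":[-0.1,0,0],"delta_rot":[0,0,-0.3]},{"hand":0,"xyz":[-0.1,0,0],"delta_rot":[0,0,-0.4]},{"hand":0,"xyz":[-0.1,0,0],"delta_rot":[0,0,-0.5]},{"hand":0,"xyz":[-0.1,0,0],"delta_rot":[0,0,-0.6]},{"hand":0,"xyz":[-0.1,0,0],"delta_rot":[0,0,-0.7]},{"hand":0,"xyz":[-0.1,0,0],"delta_rot":[0,0,-0.8]},{"hand":0,"xyz":[-0.1,0,0],"delta_rot":[0,0,-0.88]},{"hand":0,"xyz":[-0.1,0,0],"delta_rot":[0,0,-0.93]},{"hand":0,"xyz":[-0.1,0,0],"delta_rot":[0,0,-0.93]},{"hand":0,"xyz":[-0.1,0,0],"delta_rot":[0,0,-0.93]}]'

```text
clock: 12.3
position: [509.3, 205.0, 4.2]
ee_rot: [0.714, -0.7, -0.0, 0.0]
contact_force: [2.1, -1.3, 2.4]
gripper_width: 8.2
```

```bash
python3 q.py; python3 -c "
from bench import telemetry;print(telemetry.read_state()['wrist_torque'])"
```

```text
12.3 [509.3 205.    4.2] x [ 0.02 -1.    0.  ] z [-0. -0. -1.] J [ 0.68  0.51 -0.43  0.   -0.64  0.91] F [ 2.1 -1.3  2.4] w 8.2
(array([-0.01,  0.13, -3.38]), array([ 0.  , -0.  ,  0.92]))
[-0.34352612 -0.4535996  -0.39415054]
```

Call:
apply_moves --steps '[{"hand":0.5,"xyz":[0,0,0],"delta_rot":[0,0,0]},{"hand":0.5,"xyz":[0,0,0],"delta_rot":[0,0,0]},{"hand":0.5,"xyz":[0,0,0],"delta_rot":[0,0,0]},{"hand":0.5,"xyz":[0,0,0],"delta_rot":[0,0,0]},{"hand":0.5,"xyz":[0,0,-2],"delta_rot":[0,0,0]},{"hand":0.5,"xyz":[0,0,-6],"delta_rot":[0,0,0]},{"hand":0.5,"xyz":[0,0,-10],"delta_rot":[0,0,0]},{"hand":0.5,"xyz":[0,0,-14],"delta_rot":[0,0,0]},{"hand":0.5,"xyz":[0,0,-18],"delta_rot":[0,0,0]},{"hand":0.5,"xyz":[0,0,-21],"delta_rot":[0,0,0]},{"hand":0.5,"xyz":[0,0,-21],"delta_rot":[0,0,0]}]'

```text
clock: 13.22
position: [512.7, 207.1, 221.8]
ee_rot: [0.715, -0.699, 0.002, -0.007]
contact_force: [1.0, 0.3, -0.0]
gripper_width: 42.8
```

```bash
python3 q.py; python3 - <<'E'
from bench import get_image
import cv2
p=get_image("scene"); cv2.imwrite("pics/s7.png",cv2.resize(p["frame"][140:260,220:380],None,fx=5,fy=5,interpolation=cv2.INTER_CUBIC)[:600])
E
```

```text
13.22 [512.7 207.1 221.8] x [ 0.024 -1.    -0.007] z [ 0.013  0.007 -1.   ] J [ 0.68  0.25 -0.18  0.   -1.13  0.91] F [ 1.   0.3 -0. ] w 42.8
(array([ 0.32,  0.72, 18.37]), array([-0.009,  0.012,  0.924]))
```

View pics/s7.png

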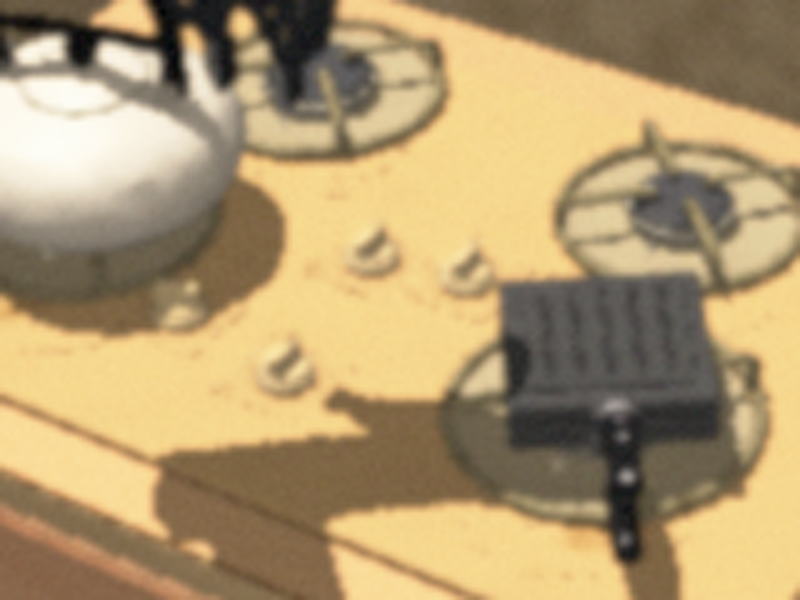

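```bash
cat > p.py <<'E'
from h import *
from bench import telemetry
a=.61; d=np.array([np.cos(a),np.sin(a),0]); h=np.array([-np.sin(a),np.cos(a),0])
G=np.array([457,-102.5,94.]); T=.7
zt=d*np.sin(T)-np.array([0,0,np.cos(T)])
F0=frame(h,[0,0,-1]); F1=frame(h,zt)
st=telemetry.read_state()
if __name__=="__main__":
    show(st)
    print("standoff vertical",rel(G-120*zt+[0,0,30],F0,st))
    print("standoff tilt",rel(G-120*zt,F1,st))
    print("grip",rel(G,F1,st))
E
python3 p.py
```

```text
13.27 [510.9 206.5 218. ] x [ 0.023 -1.    -0.005] z [ 0.007  0.005 -1.   ] J [ 0.68  0.26 -0.18  0.   -1.12  0.91] F [-0.  -0.8 -0.7] w 42.7
standoff vertical (array([ 3.505e+01,  1.252e+01, -3.000e-02]), array([0.003, 0.011, 2.554]))
standoff tilt (array([35.07, 12.55,  2.97]), array([-0.264, -0.873,  2.424]))
grip (array([30.83,  6.18, 12.21]), array([-0.264, -0.873,  2.424]))
```

Call:
apply_moves --steps '[{"hand":0.7,"xyz":[35,12.5,0],"delta_rot":[0,0,2.55]},{"hand":0.7,"xyz":[35,12.5,0],"delta_rot":[0,0,2.55]},{"hand":0.7,"xyz":[35,12.5,0],"delta_rot":[0,0,2.55]},{"hand":0.7,"xyz":[35,12.5,0],"delta_rot":[0,0,2.55]},{"hand":0.7,"xyz":[35,12.5,0],"delta_rot":[0,0,2.55]},{"hand":0.7,"xyz":[35,12.5,0],"delta_rot":[0,0,2.55]},{"hand":0.7,"xyz":[35,12.5,0],"delta_rot":[0,0,2.55]},{"hand":0.7,"xyz":[35,12.5,0],"delta_rot":[0,0,2.55]},{"hand":0.7,"xyz":[35,12.5,0],"delta_rot":[0,0,2.55]},{"hand":0.7,"xyz":[35,12.5,0],"delta_rot":[0,0,2.55]},{"hand":0.7,"xyz":[35,12.5,0],"delta_rot":[0,0,2.55]},{"hand":0.7,"xyz":[35,12.5,0],"delta_rot":[0,0,2.55]}]'

```text
clock: 14.27
position: [390.6, -148.1, 212.5]
ee_rot: [-0.042, 0.999, 0.0, -0.002]
contact_force: [-0.4, 0.5, 0.2]
gripper_width: 59.7
```

```bash
python3 p.py
```

```text
14.27 [ 390.6 -148.1  212.5] x [-0.996 -0.084  0.003] z [-0.003  0.001 -1.   ] J [ 0.03  0.03 -0.47 -0.   -1.07  0.05] F [-0.4  0.5  0.2] w 59.7
standoff vertical (array([-0.31,  0.11, -0.33]), array([-1.000e-03, -3.000e-03,  1.045e+00]))
standoff tilt (array([-0.32,  0.11,  2.67]), array([-0.635, -0.368,  0.999]))
grip (array([-7.03,  3.98, 11.83]), array([-0.635, -0.368,  0.999]))
```

Now yaw on and tilt into the standoff pose.

Call:
apply_moves --steps '[{"hand":0.7,"xyz":[-0.3,0.1,2.6],"delta_rot":[-0.635,-0.368,1.0]},{"hand":0.7,"xyz":[-0.3,0.1,2.6],"delta_rot":[-0.635,-0.368,1.0]},{"hand":0.7,"xyz":[-0.3,0.1,2.6],"delta_rot":[-0.635,-0.368,1.0]},{"hand":0.7,"xyz":[-0.3,0.1,2.6],"delta_rot":[-0.635,-0.368,1.0]},{"hand":0.7,"xyz":[-0.3,0.1,2.6],"delta_rot":[-0.635,-0.368,1.0]},{"hand":0.7,"xyz":[-0.3,0.1,2.6],"delta_rot":[-0.635,-0.368,1.0]},{"hand":0.7,"xyz":[-0.3,0.1,2.6],"delta_rot":[-0.635,-0.368,1.0]},{"hand":0.7,"xyz":[-0.3,0.1,2.6],"delta_rot":[-0.635,-0.368,1.0]},{"hand":0.7,"xyz":[-0.3,0.1,2.6],"delta_rot":[-0.635,-0.368,1.0]},{"hand":0.7,"xyz":[-0.3,0.1,2.6],"delta_rot":[-0.635,-0.368,1.0]},{"hand":0.7,"xyz":[-0.3,0.1,2.6],"delta_rot":[-0.635,-0.368,1.0]},{"hand":0.7,"xyz":[-0.3,0.1,2.6],"delta_rot":[-0.635,-0.368,1.0]}]'

```text
clock: 15.27
position: [393.9, -146.4, 186.7]
ee_rot: [0.431, 0.835, 0.305, 0.157]
contact_force: [0.3, -0.4, 0.0]
gripper_width: 59.5
```

```bash
python3 p.py; python3 - <<'E'
from h import *
from p import st
from bench import get_image,nets
import cv2
Rm=R.from_quat(st["ee_rot"]).as_matrix()
for n in("scene","top"):
    p=get_image(n); f=p["frame"].copy()
    P=lambda X:tuple(int(round(v*1)) for v in proj(p,X))
    u,v=P(st["position"]); x0=max(0,min(440,u-100)); y0=max(0,min(250,v-75))
    im=cv2.resize(f[y0:y0+150,x0:x0+200],None,fx=4,fy=4,interpolation=cv2.INTER_CUBIC)
    for k,c in((-54,(255,0,0)),(-30,(255,255,0)),(0,(0,0,255)),(22,(0,255,0))):
        for s in(-30,30):
            q=proj(p,st["position"]+Rm@[s,0,k]); cv2.circle(im,(int((q[0]+.5-x0)*4),int((q[1]+.5-y0)*4)),4,c,1)
    print(n,x0,y0); cv2.imwrite(f"pics/g_{n}.png",im)
    if n=="top" or 1: print([(round(q["confidence"],2),q["xyz"].round(0) if hasattr(q["xyz"],"round") else q["xyz"]) for q in nets.pinpoint(p,"knob_2_pointer")])
E
```

```text
15.27 [ 393.9 -146.4  186.7] x [-0.579  0.815 -0.   ] z [ 0.525  0.373 -0.765] J [-0.53  0.03 -0.46 -0.82 -0.94  0.03] F [ 0.3 -0.4  0. ] w 59.5
standoff vertical (array([-0.02,  1.83, -2.25]), array([ 0.7  , -0.003,  0.007]))
standoff tilt (array([-0.02, -0.1 ,  0.04]), array([-0.   , -0.005,  0.006]))
grip (array([-0.08, -0.1 , 12.04]), array([-0.   , -0.005,  0.006]))
scene 247 152
[(0.48, [524.5, 202.8, 19.8])]
top 267 172
[(0.58, [524.2, 200.6, 24.5])]
```

View pics/g_scene.png

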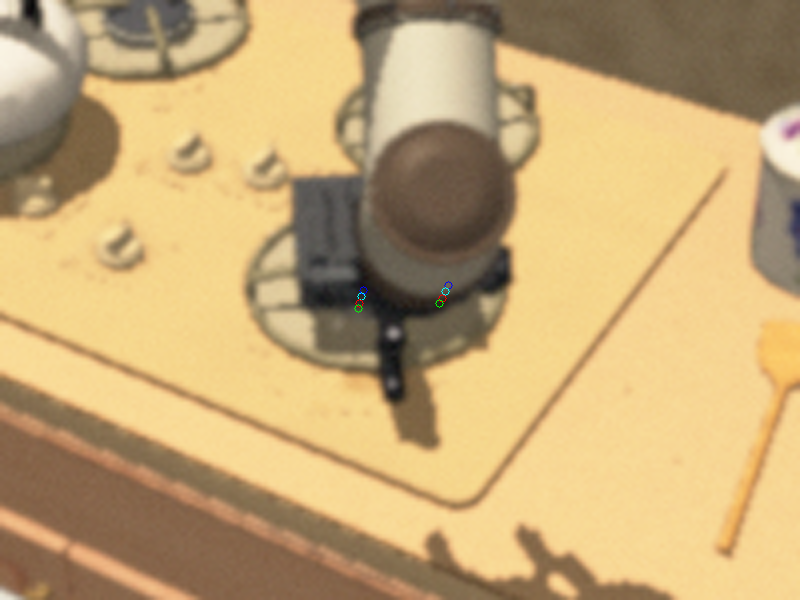

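View pics/g_top.png

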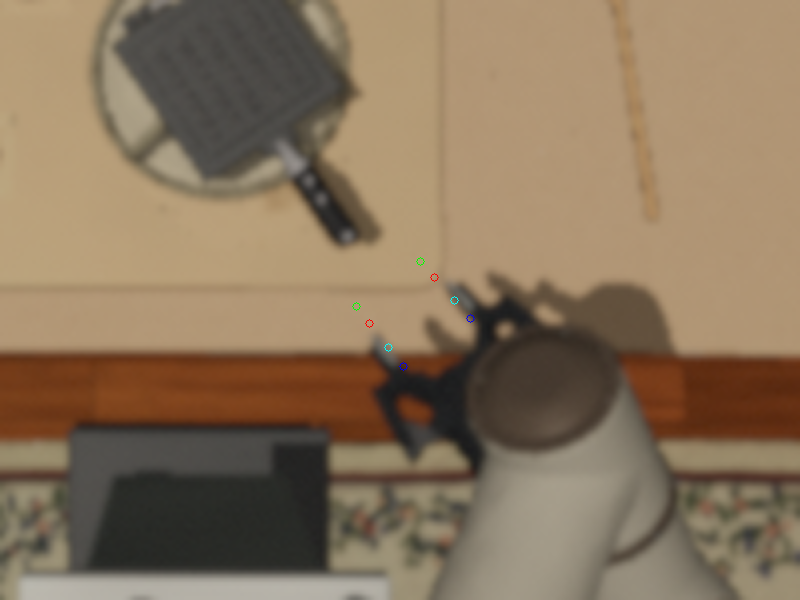

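Call:
apply_moves --steps '[{"hand":0.7,"xyz":[0,-0.1,3],"delta_rot":[0,0,0]},{"hand":0.7,"xyz":[0,-0.1,6],"delta_rot":[0,0,0]},{"hand":0.7,"xyz":[0,-0.1,8],"delta_rot":[0,0,0]},{"hand":0.7,"xyz":[0,-0.1,9.5],"delta_rot":[0,0,0]},{"hand":0.7,"xyz":[0,-0.1,10],"delta_rot":[0,0,0]},{"hand":0.7,"xyz":[0,-0.1,10],"delta_rot":[0,0,0]}]'

```text
clock: 15.97
position: [447.5, -108.2, 110.0]
ee_rot: [0.429, 0.835, 0.305, 0.157]
contact_force: [0.9, -0.7, -1.0]
gripper_width: 59.6
```

```bash
cat > v.py <<'E'
from h import *
from p import st,G
from bench import get_image
import cv2,sys
show(st)
Rm=R.from_quat(st["ee_rot"]).as_matrix()
for n in("scene","top"):
    p=get_image(n); f=p["frame"]
    u,v=[int(t) for t in proj(p,st["position"])]; x0=max(0,min(540,u-50)); y0=max(0,min(325,v-37))
    im=cv2.resize(f[y0:y0+75,x0:x0+100],None,fx=8,fy=8,interpolation=cv2.INTER_CUBIC)
    D=lambda X,c:cv2.circle(im,tuple(int((t+.5-o)*8) for t,o in zip(proj(p,X),(x0,y0))),4,c,1)
    for s in(-st["gripper_width"]/2,st["gripper_width"]/2): D(st["position"]+Rm@[s,0,-11],(0,255,0))
    D(G,(0,0,255))
    cv2.imwrite(f"pics/{sys.argv[1]}_{n}.png",im)
E
python3 v.py a
```

```text
15.97 [ 447.5 -108.2  110. ] x [-0.582  0.813 -0.   ] z [ 0.525  0.375 -0.764] J [-0.41  0.19 -0.49 -0.96 -0.74  0.16] F [ 0.9 -0.7 -1. ] w 59.6
```

View pics/a_top.png

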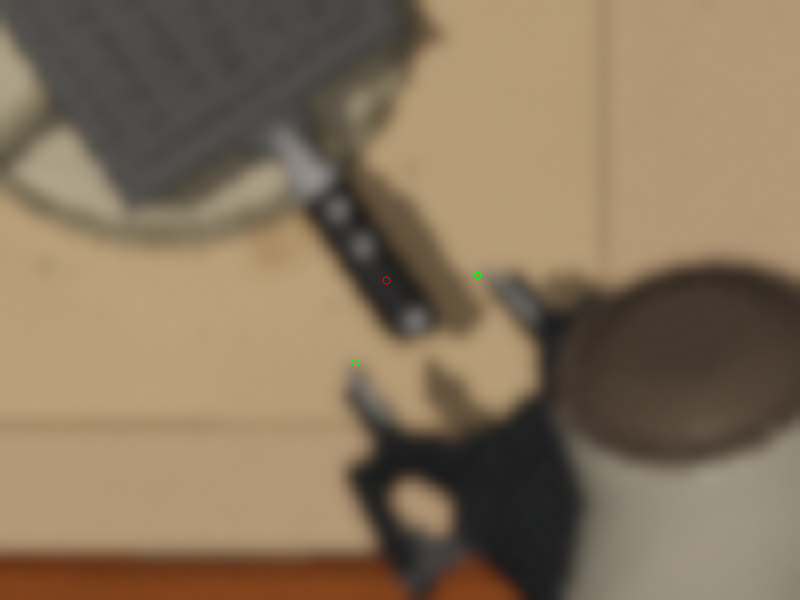

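View pics/a_scene.png

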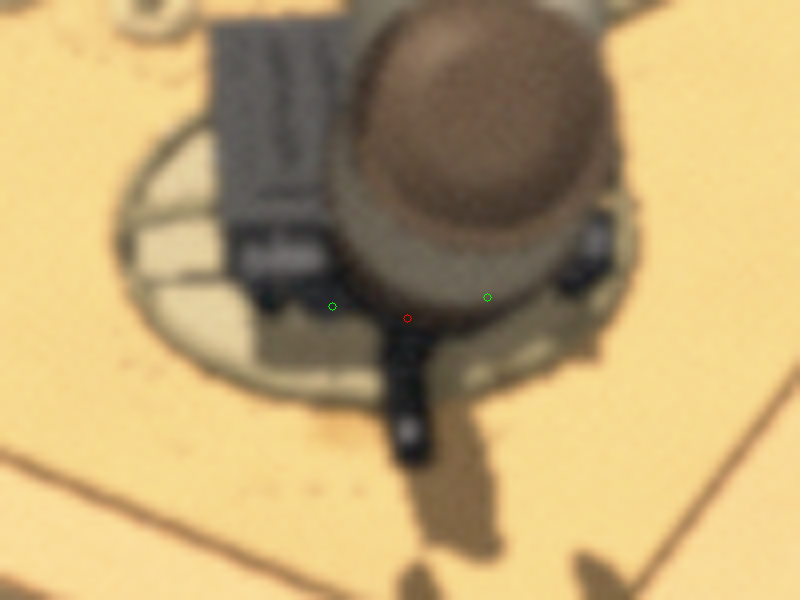

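Call:
apply_moves --steps '[{"hand":0.7,"xyz":[0.25,0,1.5],"delta_rot":[0,0,0]},{"hand":0.7,"xyz":[0.25,0,3],"delta_rot":[0,0,0]},{"hand":0.7,"xyz":[0.25,0,4.2],"delta_rot":[0,0,0]},{"hand":0.7,"xyz":[0.25,0,5],"delta_rot":[0,0,0]},{"hand":0.7,"xyz":[0.25,0,5],"delta_rot":[0,0,0]},{"hand":0.7,"xyz":[0.25,0,5],"delta_rot":[0,0,0]}]'

```text
clock: 16.57
position: [472.1, -88.7, 72.8]
ee_rot: [0.43, 0.835, 0.305, 0.158]
contact_force: [0.5, 0.1, -0.3]
gripper_width: 59.6
```

```bash
python3 v.py b
```

```text
16.57 [472.1 -88.7  72.8] x [-0.58   0.815 -0.002] z [ 0.527  0.373 -0.764] J [-0.37  0.28 -0.49 -1.06 -0.67  0.24] F [ 0.5  0.1 -0.3] w 59.6
```

View pics/b_top.png

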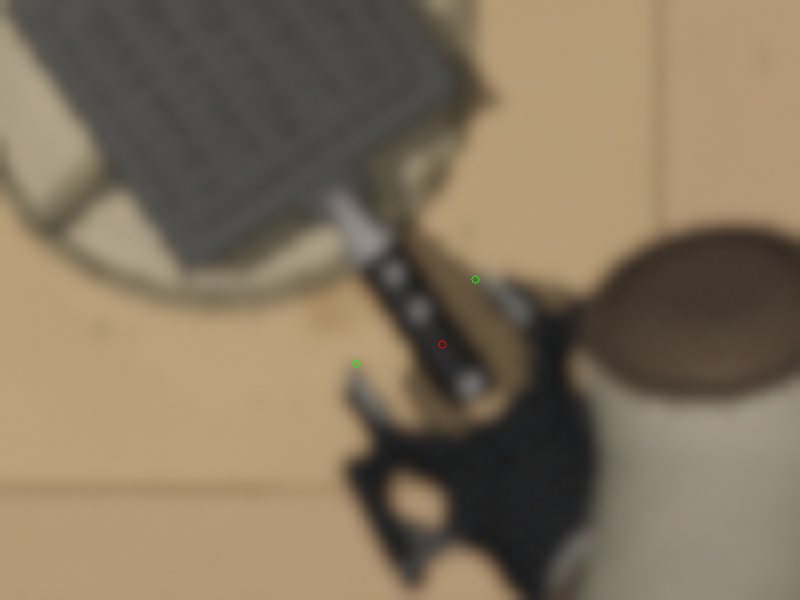

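Call:
apply_moves --steps '[{"hand":0,"xyz":[0,0,0],"delta_rot":[0,0,0]},{"hand":0,"xyz":[0,0,0],"delta_rot":[0,0,0]},{"hand":0,"xyz":[0,0,0],"delta_rot":[0,0,0]},{"hand":0,"xyz":[0,0,0],"delta_rot":[0,0,0]},{"hand":0,"xyz":[0,0,0],"delta_rot":[0,0,0]},{"hand":0,"xyz":[0,0,0],"delta_rot":[0,0,0]},{"hand":0,"xyz":[0,0,0],"delta_rot":[0,0,0]},{"hand":0,"xyz":[0,0,0],"delta_rot":[0,0,0]}]'

```text
clock: 17.33
position: [473.6, -91.3, 73.5]
ee_rot: [0.431, 0.834, 0.303, 0.161]
contact_force: [0.3, -3.9, 2.0]
gripper_width: 21.4
```

```bash
python3 v.py c; python3 - <<'E'
from p import *
# arc rows: rotate tool about hinge; lifting axis
H=G+228*d+np.array([0,0,-34])
# rotation that takes -d toward +z
for th in np.linspace(.785/12,.785,12):
    Q=R.from_rotvec(h*th)  # check sign
    if (Q.apply(-d))[2]<0: Q=R.from_rotvec(-h*th)
    pos=H+Q.apply(st["position"]-H); dd,w=rel(pos,Q*R.from_quat(st["ee_rot"]),st)
    print(round(th,3),dd,w,pos.round(0))
E
```

```text
17.33 [473.6 -91.3  73.5] x [-0.576  0.817 -0.008] z [ 0.531  0.367 -0.764] J [-0.37  0.28 -0.49 -1.06 -0.66  0.24] F [ 0.3 -3.9  2. ] w 21.4
0.065 [-0.01  0.98 -0.95] [ 0.065  0.001 -0.   ] [475. -90.  87.]
0.131 [-0.02  2.01 -1.83] [ 0.131  0.001 -0.   ] [477. -89. 101.]
0.196 [-0.03  3.11 -2.65] [ 0.196  0.002 -0.001] [479. -87. 114.]
0.262 [-0.05  4.25 -3.39] [ 0.262  0.002 -0.001] [482. -85. 127.]
0.327 [-0.06  5.44 -4.05] [ 0.327  0.003 -0.001] [486. -82. 140.]
0.392 [-0.07  6.67 -4.64] [ 0.392  0.003 -0.001] [491. -79. 152.]
0.458 [-0.08  7.94 -5.14] [ 0.458  0.004 -0.001] [496. -76. 164.]
0.523 [-0.09  9.23 -5.56] [ 0.523  0.004 -0.002] [502. -71. 176.]
0.589 [-0.1  10.56 -5.9 ] [ 0.589  0.005 -0.002] [508. -67. 187.]
0.654 [-0.12 11.9  -6.14] [ 0.654  0.005 -0.002] [516. -62. 197.]
0.72 [-0.13 13.25 -6.3 ] [ 0.72   0.006 -0.002] [523. -57. 207.]
0.785 [-0.14 14.61 -6.37] [ 0.785  0.006 -0.002] [531. -51. 217.]
```

View pics/c_top.png

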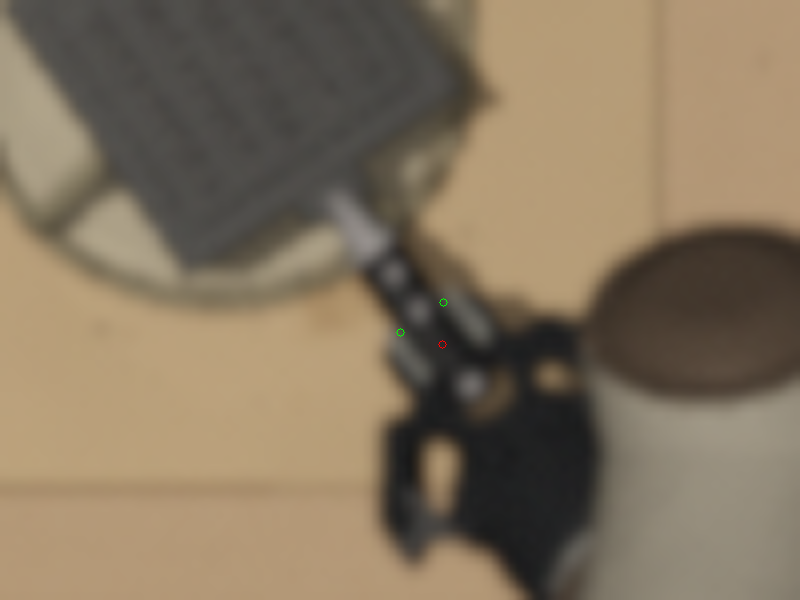

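Call:
apply_moves --steps '[{"hand":0,"xyz":[0,0.33,-0.32],"delta_rot":[0.022,0,0]},{"hand":0,"xyz":[0,0.65,-0.64],"delta_rot":[0.044,0,0]},{"hand":0,"xyz":[-0.01,0.98,-0.95],"delta_rot":[0.065,0,0]},{"hand":0,"xyz":[-0.01,1.32,-1.25],"delta_rot":[0.087,0,0]},{"hand":0,"xyz":[-0.02,1.66,-1.54],"delta_rot":[0.109,0,0]},{"hand":0,"xyz":[-0.02,2.01,-1.83],"delta_rot":[0.131,0,0]},{"hand":0,"xyz":[-0.02,2.37,-2.11],"delta_rot":[0.153,0,0]},{"hand":0,"xyz":[-0.03,2.74,-2.38],"delta_rot":[0.175,0,0]},{"hand":0,"xyz":[-0.03,3.11,-2.65],"delta_rot":[0.196,0,0]},{"hand":0,"xyz":[-0.04,3.49,-2.9],"delta_rot":[0.218,0,0]},{"hand":0,"xyz":[-0.04,3.87,-3.15],"delta_rot":[0.24,0,0]},{"hand":0,"xyz":[-0.05,4.25,-3.39],"delta_rot":[0.262,0,0]}]'

```text
clock: 18.43
position: [482.3, -85.2, 127.4]
ee_rot: [0.448, 0.867, 0.192, 0.104]
contact_force: [1.0, -9.7, 0.8]
gripper_width: 21.3
```

```bash
python3 v.py e; cat > arc.py <<'E'
from p import *
import sys
H=G+228*d+np.array([0,0,-34])
P0=np.array([473.6,-91.3,73.5]); R0=frame(h,zt)
th0=float(sys.argv[1]); th1=float(sys.argv[2])
for th in np.linspace(th0,th1,13)[1:]:
    Q=R.from_rotvec(h*th)
    if (Q.apply(-d))[2]<0: Q=R.from_rotvec(-h*th)
    dd,w=rel(H+Q.apply(P0-H),Q*R0,st); print(round(th,3),dd,w)
E
python3 arc.py .262 .785
```

```text
18.43 [482.3 -85.2 127.4] x [-0.578  0.816 -0.008] z [ 0.352  0.24  -0.905] J [-0.04  0.15 -0.49 -0.46 -0.61 -0.57] F [ 1.  -9.7  0.8] w 21.3
0.306 [-0.01  0.6  -0.58] [0.046 0.005 0.01 ]
0.349 [-0.02  1.27 -1.19] [0.09  0.005 0.01 ]
0.393 [-0.03  1.97 -1.77] [0.133 0.005 0.01 ]
0.436 [-0.04  2.69 -2.32] [0.177 0.005 0.01 ]
0.48 [-0.05  3.44 -2.84] [0.22  0.006 0.01 ]
0.524 [-0.06  4.2  -3.32] [0.264 0.006 0.01 ]
0.567 [-0.07  4.99 -3.78] [0.308 0.006 0.01 ]
0.611 [-0.09  5.8  -4.19] [0.351 0.006 0.01 ]
0.654 [-0.1   6.62 -4.57] [0.395 0.006 0.009]
0.698 [-0.11  7.46 -4.92] [0.438 0.007 0.009]
0.741 [-0.12  8.32 -5.23] [0.482 0.007 0.009]
0.785 [-0.13  9.18 -5.5 ] [0.525 0.007 0.009]
```

View pics/e_scene.png

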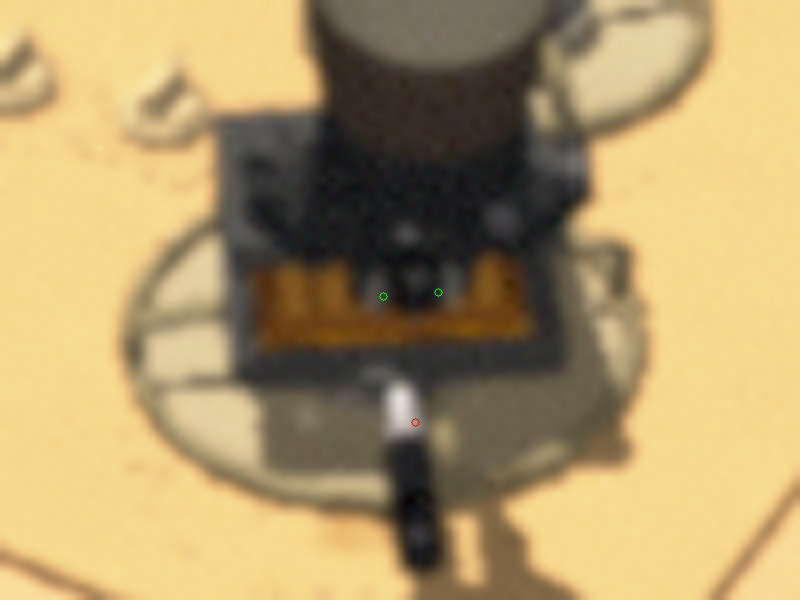

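Call:
apply_moves --steps '[{"hand":0,"xyz":[-0.05,0.6,-0.58],"delta_rot":[0.044,0,0]},{"hand":0,"xyz":[-0.1,1.27,-1.19],"delta_rot":[0.088,0,0]},{"hand":0,"xyz":[-0.15,1.97,-1.77],"delta_rot":[0.131,0,0]},{"hand":0,"xyz":[-0.2,2.69,-2.32],"delta_rot":[0.175,0,0]},{"hand":0,"xyz":[-0.2,3.44,-2.84],"delta_rot":[0.218,0,0]},{"hand":0,"xyz":[-0.2,4.2,-3.32],"delta_rot":[0.262,0,0]},{"hand":0,"xyz":[-0.2,4.99,-3.78],"delta_rot":[0.306,0,0]},{"hand":0,"xyz":[-0.2,5.8,-4.19],"delta_rot":[0.35,0,0]},{"hand":0,"xyz":[-0.2,6.62,-4.57],"delta_rot":[0.393,0,0]},{"hand":0,"xyz":[-0.2,7.46,-4.92],"delta_rot":[0.437,0,0]},{"hand":0,"xyz":[-0.2,8.32,-5.23],"delta_rot":[0.48,0,0]},{"hand":0,"xyz":[-0.2,9.18,-5.5],"delta_rot":[0.524,0,0]}]'

```text
clock: 19.53
position: [531.1, -51.4, 217.4]
ee_rot: [0.459, 0.888, -0.039, -0.017]
contact_force: [0.6, -7.3, 4.4]
gripper_width: 21.3
```

```bash
python3 v.py f;  python3 arc.py .772 .785|tail -1
```

```text
19.53 [531.1 -51.4 217.4] x [-0.579  0.815 -0.006] z [-0.067 -0.054 -0.996] J [ 0.23  0.26 -0.19  0.04 -1.19 -1.2 ] F [ 0.6 -7.3  4.4] w 21.3
0.785 [0.03 0.   0.11] [-0.002  0.006  0.008]
```

View pics/f_scene.png

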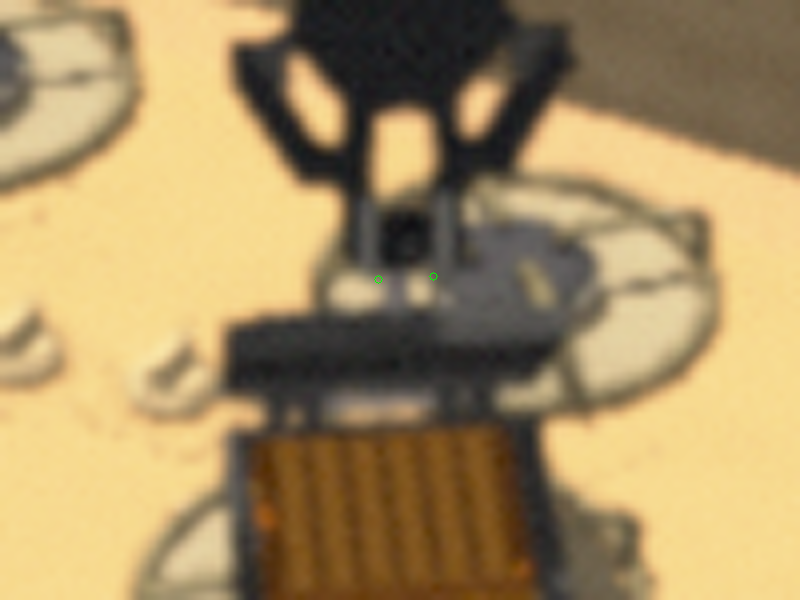

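View pics/f_top.png

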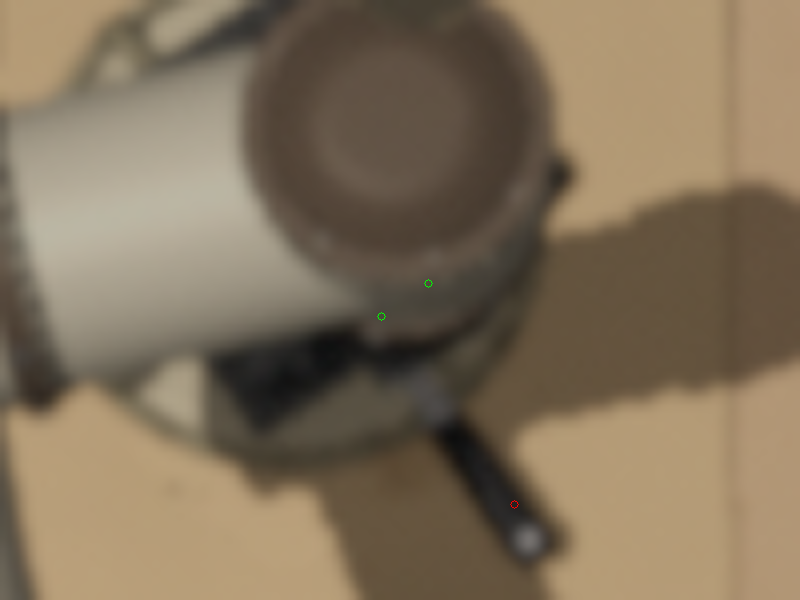

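Call:
apply_moves --steps '[{"hand":0,"xyz":[0,0,0],"delta_rot":[0,0,0]},{"hand":0,"xyz":[0,0,0],"delta_rot":[0,0,0]},{"hand":0,"xyz":[0,0,0],"delta_rot":[0,0,0]},{"hand":0,"xyz":[0,0,0],"delta_rot":[0,0,0]},{"hand":0,"xyz":[0,0,0],"delta_rot":[0,0,0]},{"hand":0,"xyz":[0,0,0],"delta_rot":[0,0,0]}]'

```text
clock: 20.13
position: [530.9, -51.6, 217.1]
ee_rot: [0.459, 0.888, -0.039, -0.017]
contact_force: [-1.3, -6.1, 6.0]
gripper_width: 20.8
```

```bash
python3 - <<'E'
from p import *
from bench import get_image,nets
show(st)
for n in("scene","top"):
    p=get_image(n)
    for l in("lid_grip","press_hinge","knob_2_pointer","knob_2_grip","toastie_centre","kettle","turner_mid"):
        for q in nets.pinpoint(p,l)[:2]:
            x=np.array(q["xyz"]); s=""
            if l=="lid_grip":
                H=np.array([643,27,60.]); s=np.arctan2(x[2]-H[2],-(x-H)@d)-np.arctan2(34,228)
            print(n,l,round(q["confidence"],2),x.round(0),s)
E
```

```text
20.13 [530.9 -51.6 217.1] x [-0.579  0.815 -0.005] z [-0.065 -0.053 -0.996] J [ 0.23  0.26 -0.19  0.04 -1.19 -1.2 ] F [-1.3 -6.1  6. ] w 20.8
scene lid_grip 0.73 [529. -51. 246.] 0.7853830430854882
scene press_hinge 0.69 [646.  30.  59.] 
scene press_hinge 0.26 [ 587. -369.    2.] 
scene knob_2_pointer 0.54 [526. 205.  20.] 
scene knob_2_pointer 0.32 [ 586. -370.    1.] 
scene knob_2_grip 0.5 [513. 206.  26.] 
scene toastie_centre 0.71 [580. -14.  58.] 
scene kettle 0.73 [584. 442.  38.] 
scene turner_mid 0.62 [ 588. -369.    2.] 
top press_hinge 0.82 [643.  24.  60.] 
top press_hinge 0.2 [ 583. -368.    2.] 
top kettle 0.96 [579. 444.  40.] 
top turner_mid 0.78 [ 584. -373.    4.] 
top turner_mid 0.18 [639.  27.  58.]
```

Everything measures as it should, so I'm handing the job in.

```bash
python3 - <<'E'
from bench import workorder,telemetry
print(workorder.job_done()); from h import show; show(telemetry.read_state())
E
```

```text
the job is handed in; nothing more can be done
None
the job is handed in; nothing more can be done
```

I turned off the gas under the press with the right front knob. Then I lifted the press's upper half by its handle to 45° and handed the job in at about 20 s, still gripping it. The hand-in gave no verdict.

**Last checks before hand-in:**
- **Lid:** the detected handle point is at [529, -51, 246] mm, which works out to an opening of about 0.785 rad. The lid was still, and the fingers were closed on the handle at 21 mm.
- **Knob:** the pointer now lies straight ahead of the knob's axis, which is the off position, and the knob met its stop as I turned it. I only opened the press after that.
- **Kettle, turner and sandwich:** the kettle and turner are where they were, within the networks' few millimetres of error. The sandwich is centred on the press, at about [580, -14] mm. I had not measured it at the start, so I have no before-and-after comparison for it.
- **Kettle's knob:** I did not touch it and saw no change in the pictures, but I did not re-measure it.

**Disagreements:**
- **Fingertips:** they sit about 30 mm farther back along the tool than stated. My first attempt on the knob closed on air above it. I measured the offset from the pictures and used it for both grasps.
- **Knob angle:** my starting estimates ranged from 0.7 to 1.0 rad. I gripped it at 0.9 rad, and the jaws took up the difference.

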